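Air the drying cabinet through the top half of its split door

ROBOT

A 7-joint arm with a two-finger parallel gripper is mounted at the origin on a cart in front of the work surface, level with it; the furniture and walls round the work are solid. World frame = base frame: x ahead of the robot, y to its left, z up, the work surface at z = 0. Lengths are in mm, angles in rad, forces in N, time in s.
With the tool pointing down it reaches from about 400 to 900 mm from the base axis. Payload 5.5 kg.
Tool frame: the origin (TCP) lies midway between the tips of the shut fingers; the grasp point (between the pads) lies 19 mm behind it (grip_depth is the distance from the TCP to the grasp point, in mm); x points along the fingers, y is the direction in which the jaws open and shut, and the axes are right-handed (so a half turn about x gives the same grasp; the last joint's range is limited). The gripper opens to 85 mm and grips with 20 to 120 N. Pads are 22 mm wide; open, the fingers measure 114 mm over their backs; the gripper's body (76 mm by 85 mm) begins 54 mm behind the grasp point. The pads swing forward as they close: fully open they stand 13 mm farther back than shut.
Start: joints at [1.608, 0.501, -0.427, 1.55, 0.221, 1.138, -0.21], TCP at [145.56, -633.492, 231.31] pointing down, gripper open.
Joint ranges: [-2.88, 2.88], [-0.31, 2.03], [-1.54, 1.56], [0.2, 2.42], [-1.41, 4.55], [0.19, 2.02], [-2.57, 2.57]. Speed limits (rad/s): [2.57, 2.57, 3.14, 3.14, 3.14, 3.14, 3.14].

INTERFACE

Orientations are given as a unit quaternion [w, x, y, z].
In Python, from workcell import get_state, read_camera, job_done, look_for, regions_of, grip_depth gives the robot as it stands.
- The arm moves only by the shell command python3 -m pendant 'ROWS' [FORCE]. ROWS is a JSON object of lists of equal length, an entry for each row: "translation": the shift along the world's x, y, z in units of 25 mm (1.0 is 25 mm), a list of three; "angular": the turn, a rotation vector about the world's x, y, z in units of 5 degrees (1.0 is 5 degrees), a list of three; "claw": the closure, from -1 (fully open) to 1 (shut). A call has 1 to 12 rows; each row is the pose to reach, as a shift and turn from the pose commanded when the call began; what a row does not reach only later rows make up. A row lasts 1/12 s, in which the tool goes at most 41.7 mm and 7.16 degrees, less where a joint would pass 70% of its speed; a pose out of reach is approached as far as the arm can. A call with a gripper value outside its range is refused whole. The fingers move at their own pace and stop on an object; FORCE is the grip in N (left out, the last holds). Time passes only in rows, so rows that repeat a pose let the fingers close. It gives the time, the measured TCP pose, the force and the opening at its end, in the units of the state.
- get_state(): the state, without advancing time (a new reading comes with each control period).
- read_camera(name): name is "side" or "top" or "wrist"; returns a dict with "image" (480x640x3 uint8, red, green, blue), "range_z" (480x640 float32, mm along the optical axis (not along the pixel's ray), 0 where there is no reading), "fx", "fy", "cx", "cy" (pixels), "cam_to_world" (4x4, takes a point from camera to world coordinates); the wrist camera has in their place "hand_eye" (4x4, takes a point from camera to tool coordinates, whose origin is the TCP and whose axes are the tool frame's). Camera axes: x right, y down, z forward; pixel columns grow to the right and rows downward; lengths in mm; the calibration is good to about 2 mm. The wrist camera is an equidistant fisheye: a pixel r from the principal point sees the ray r / f radians off the axis. A picture is of the moment at which its call begins: read the wrist's pose just before it.
- job_done(): hands the job in, once; it reports no verdict.
Trained networks look in a picture, given as the dict that the camera call returned (one of the last four; its "shot" number tells which), for a name from the list of things; names that differ only in an ending like _2 or _b are one class to them, and where a whole thing is asked for, a point or a joint stands for the part that bears it (a point fixed in the world has none). Each returns a list of dicts, best first, with "confidence" (0 to 1); they miss things now and then, are a little off and sometimes report something else, mostly with a low value. They report only what shows in the picture. A call takes as long as a camera call.
- look_for(query, picture): "uv" ([column, row] in pixels, amid what is visible of it).
- regions_of(query, picture): "mask" (480x640 bool, what is visible of it) and "uv" ([column, row] in pixels, amid what is visible of it).
The state is a dict: "time": time; "joint_pos": joint angles; "qvel": joint speeds; "tau": joint torques, N m; "position": TCP position; "tool_rot": TCP orientation; "wrist_force": force on the tool from outside, world axes, zero at the start; "moment": the same for the moment, N m; "width": opening from 0.0 (shut) to 1.0 (fully open).
Only numpy, scipy, OpenCV 4.12 (cv2) and the standard library are available. Lean on these libraries where they do the work, as an engineer would, in place of code of your own. Each camera call takes 0.05 s, during which the arm holds its last target.

TASK

Air the small drying cabinet: open only the upper half of its split door and swing it round until the roller catch of the hold-open stay has snapped over and keeps it open by itself, wherever the stay is set; the lower half stays shut with its own bolt shot. The door seal keeps the hooked foot of the upright bolt caught under its staple, so press the upper half in against the seal while you draw that bolt up, and never wrench the bolt against the staple. Leave the things standing around where they are.

Things in the scene. Friction and masses are not known exactly. Their poses are not given: they have to be found in the camera images.
- cabinet: Fixed drying cabinet of grey-white steel, 230 wide, 200 deep, 250 mm high. Origin: centre of its underside; x from door to back, y left as one faces the door, z up. Split door on the -x side: upper half (windowed, z 129 to 238 mm) and lower half (plain, z 25 to 125 mm), each 190 wide, both hinged on the right (-y), opening towards -x. A round vent cowl 27 mm high stands on the roof.
- hinge_axis (a point): Point on the upright hinge axis of both halves, level with the roof (250 mm up): 115 mm in front of and 105 mm right of the cabinet's origin; axes as the cabinet's. The hold-open stay is clamped here with a wing screw (top 263 mm up): a steel arm reaching 90 mm from it over the upper half's right side, with a sprung roller and a rubber buffer at its end. Its setting differs each time; leave it.
- bolt_knob (a point): Where to grip the upright bolt of the upper half: its black upright knob, 20 mm diameter, from 27 mm below to 13 mm above this point, 34 mm in front of the half's face, 178 mm along the half from the hinge axis, 41 mm in front of it; 245 mm above the table when down, so a gripper from above clears the roof. Axes as the upper half's: y along it away from the hinge, -x out of its face.
- upper_leaf (a joint): Upper half (rad): 0 bolted, 8 mm off the frame on its seal; opens counter-clockwise from above (+). Pressed home: -0.04, 7 mm and 10 to 12 N at the knob, then a hard stop. Bolt drawn: the seal pushes it 0.03 ajar. A spring draws it shut, 1 to 2 N at the knob. The stay's roller resists over 0.2 rad (5 to 10 N at the knob), drops behind the stud; the hard stop is 0.08 on, at 1.3 to 1.6.
- upper_bolt (a joint): Lift of the upright bolt (m): 0 down, 0.028 fully drawn, clear of the staple from 0.022; 3 N friction, stays where left. Its foot has a lug hooked 4.5 mm outwards under the staple's bar: while the seal holds the half out, the bolt lifts 2 mm and stops dead. It comes up freely while the half is kept pressed in by 5 mm or more at the knob.
- bolt_foot: The squared, hooked foot of the upright bolt, 10 x 10 mm steel, 178 mm from the hinge axis, reaching down to 90 mm above the table behind the staple's bar. Its origin lies on the hinge axis at table height when the bolt is down; axes as the upper half's.
- staple: Steel U-shaped staple, 40 mm wide, on the upper edge of the lower half, holding the foot of the upright bolt; its bar is 104 to 111 mm above the table, 19 to 27 mm in front of the face. Its origin lies on the hinge axis at table height; axes as the lower half's.
- lower_leaf (a joint): Angle of the lower half (rad): 0 shut, grows as it opens. Held shut by its own bolt, with a play under 0.005.
- lower_bolt (a joint): Draw of the level barrel bolt in the middle of the lower half (m): 0 shot into the keeper on the left stile, 0.03 drawn. It must stay shot; 6 N of friction.
- notebook_1: Bystander: cream spiral notebook, 148 x 109 x 14 mm, lying on the table; origin at the centre of its underside.
- pen_1: Bystander: white and red pen, 135 mm long, lying on the table; origin at the middle of its underside.
- hex_key: Bystander: hex key, 33 x 93 x 6 mm, lying on the table; origin at the middle of its underside.
- wash_bottle: Bystander: white wash bottle with bent jet, 174 mm high, upright; origin at the centre of its underside.
- sample_tin: Bystander: round metal tin, 53 mm across, 29 mm high; origin at the centre of its underside.

How it is judged:
By the outcome, as a careful person would: the job done as asked, in the order asked, and still so for the second after the job is handed in, with the robot touching nothing.
It also fails if it takes over 43 s, if anything falls off the work surface, if the arm or the gripper's body presses on something with over 40 N, if the wrist force passes 120 N, or if a joint passes its speed limit or range.

## Working session

There is one attempt and no reset: what is moved stays moved. The work goes in short steps, Python scripts to look and compute and a shell command to move; the robot and the scene stay as the last step left them, time stands still between calls to the robot, and variables do not carry over. Pictures are saved under pics/ and viewed, and the job is handed in when it is done.

```bash
ls; mkdir -p pics
python3 - <<'E'
from workcell import *
import cv2,json
s=get_state();print({k:(v if not hasattr(v,'tolist') else v.tolist()) for k,v in s.items()});print(grip_depth)
for n in("side","top"):
    p=read_camera(n);cv2.imwrite(f"pics/{n}1.png",p["image"][:,:,::-1]);print(n,p["fx"],p["fy"],p["cx"],p["cy"],p["cam_to_world"])
    for q in("cabinet","hinge_axis","bolt_knob","upper_leaf","staple","wash_bottle","sample_tin","notebook_1","pen_1","hex_key"):
        try:print(q,[(r["uv"],round(r["confidence"],2)) for r in look_for(q,p)[:2]])
        except Exception as e:print(q,e)
E
```

```text
pics
{'time': 0.0, 'joint_pos': [1.608188618394806, 0.5018718684774494, -0.42676952350670244, 1.5514605708771716, 0.2208202241280949, 1.1383428154350763, -0.21028110256847277], 'qvel': [-0.0009518986082507177, 0.0009525780378081131, 0.0006397701711284157, 0.00034143984418647, -0.000673401013578833, 2.885236867973068e-05, 0.0006242238204270586], 'tau': [0.00030640764634881634, -56.95222020149231, -5.815791338682175, -28.09397578239441, 0.01077997701941058, 0.011977791145909578, 2.3954999051056802e-05], 'position': [145.30554513672948, -632.8155587886157, 230.2380109924751], 'tool_rot': [-0.07897701123024291, -0.7025332546702019, -0.0803999748544451, 0.7026702653613828], 'wrist_force': [-0.25802195229737857, 0.04502744886696049, 0.36379275654611554], 'moment': [-0.04213706180334522, -0.010218700950643778, -0.03353678586843286], 'width': 0.9984855978290399}
18.700000000000003
side 442.5450115388829 442.5450115388829 317.44060102760864 239.43638727129675 [[ 6.28946402e-01 -3.31142998e-01  7.03399415e-01 -2.98241883e+01]
 [-7.77445401e-01 -2.65268838e-01  5.70272822e-01 -5.53330282e+02]
 
[... 497 characters left out ...]
.51)]
top 479.4018269983781 479.4018269983781 316.14150741248557 229.66391395166764 [[-1.07675863e-01 -8.61765625e-01  4.95747836e-01  8.46225656e+01]
 [-9.94148517e-01  8.89974251e-02 -6.12224115e-02 -8.14472071e+00]
 [ 8.63908883e-03 -4.99439152e-01 -8.66305893e-01  1.06090941e+03]
 [ 0.00000000e+00  0.00000000e+00  0.00000000e+00  1.00000000e+00]]
cabinet [([400.4, 189.8], 0.98)]
hinge_axis [([399.1, 192.3], 0.59)]
bolt_knob []
upper_leaf [([393.0, 222.3], 0.72), ([379.9, 314.7], 0.38)]
staple [([346.9, 243.7], 0.73), ([363.7, 251.3], 0.47)]
wash_bottle [([193.8, 327.7], 0.7)]
sample_tin [([314.3, 340.9], 0.77)]
notebook_1 [([432.7, 311.0], 0.67)]
pen_1 [([380.8, 312.4], 0.66)]
hex_key []
```

View pics/side1.png

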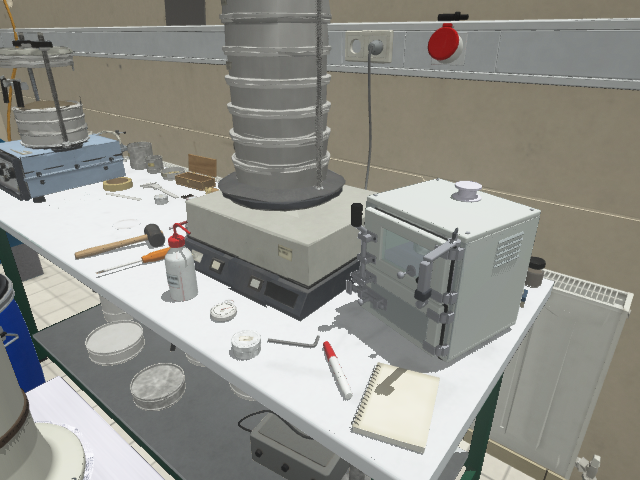

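View pics/top1.png

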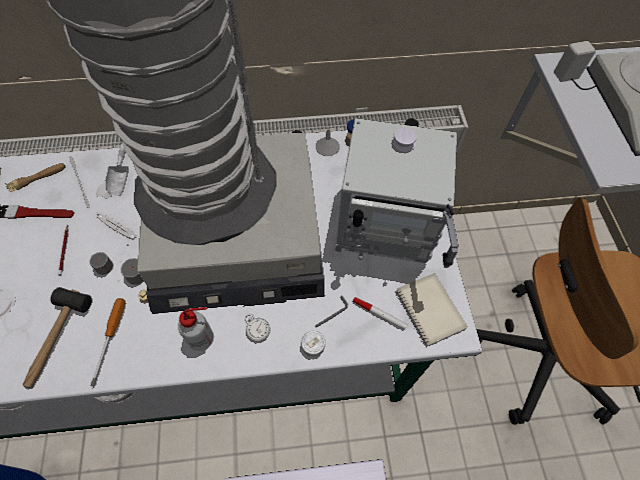

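Side view: the black knob is at (356,214), with the stay arm near (437,262). Top view: the knob is at (358,217), the roof at about (400,165) and the stay at (449,238). Next I'll measure the cabinet pose, the knob and the stay.

```bash
cat > h.py <<'E'
import numpy as np,cv2
from workcell import *
def cloud(p):
    z=p["range_z"].astype(float);v,u=np.mgrid[:480,:640]
    P=np.stack([(u-p["cx"])/p["fx"]*z,(v-p["cy"])/p["fy"]*z,z],-1)
    T=p["cam_to_world"];W=P@T[:3,:3].T+T[:3,3];W[z<=0]=np.nan;return W
E
python3 - <<'E'
from h import *
for n,k in(("side",(356,214)),("top",(358,217))):
    p=read_camera(n);W=cloud(p);np.save(f"{n}.npy",W)
    m=regions_of("cabinet",p)[0]["mask"]
    r=m&(abs(W[...,2]-250)<5);r=cv2.erode(r.astype(np.uint8),np.ones((3,3)))
    P=W[r>0];
    rect=cv2.minAreaRect(P[:,:2].astype(np.float32));print(n,len(P),P[:,2].mean(),rect, cv2.boxPoints(rect).tolist())
    im=p["image"].astype(int);u,v=k
    b=np.zeros((480,640),bool);b[v-12:v+14,u-9:u+10]=1
    b&=(im.max(2)<60)&np.isfinite(W[...,0]);Q=W[b];print("knob",b.sum(),np.median(Q,0),Q.min(0),Q.max(0))
    c=cv2.resize(p["image"][120:370,320:520] if n=="side" else p["image"][100:300,310:480],None,fx=3,fy=3,interpolation=2)[:600,:800,::-1]
    if n=="side": c=cv2.resize(p["image"][170:370,330:560],None,fx=3,fy=3)[:,:,::-1]
    cv2.imwrite(f"pics/{n}2.png",c)
E
```

```text
side 4777 250.7035599017558 ((651.618408203125, -262.9811096191406), (233.57894897460938, 285.7476501464844), 73.66191101074219) [[481.6606140136719, -334.8633728027344], [755.8693237304688, -415.2455139160156], [821.576171875, -191.09884643554688], [547.3674926757812, -110.71670532226562]]
knob 242 [ 563.74217976 -157.96737396  242.49486113] [ 558.91113145 -164.36051385  219.86999907] [ 576.76259932 -145.45153838  260.08309105]
top 6660 249.53144500096204 ((662.800537109375, -258.5855407714844), (232.59141540527344, 275.1617736816406), 73.50923156738281) [[497.8671569824219, -331.04364013671875], [761.7103271484375, -409.15130615234375], [827.73388671875, -186.12744140625], [563.8907470703125, -108.019775390625]]
knob 257 [ 575.29050826 -152.25434599  232.75567493] [ 562.86822566 -180.61137384  139.38962159] [ 610.73045186 -141.78250151  261.88392568]
```

View pics/side2.png

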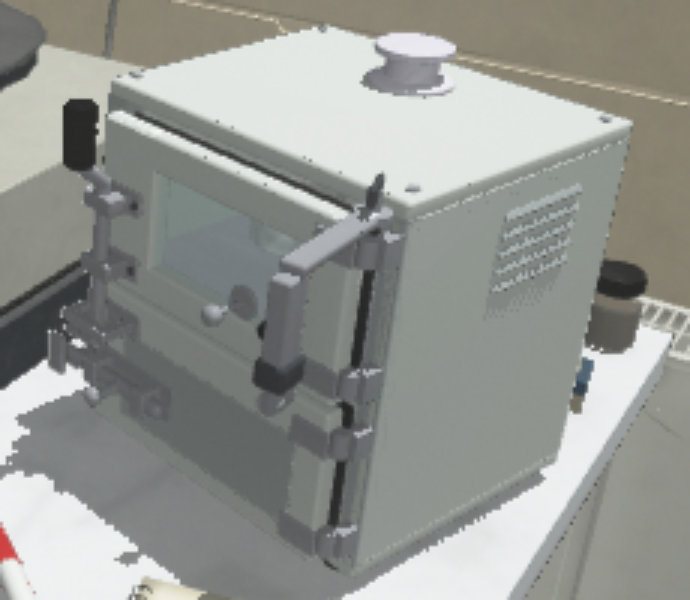

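View pics/top2.png

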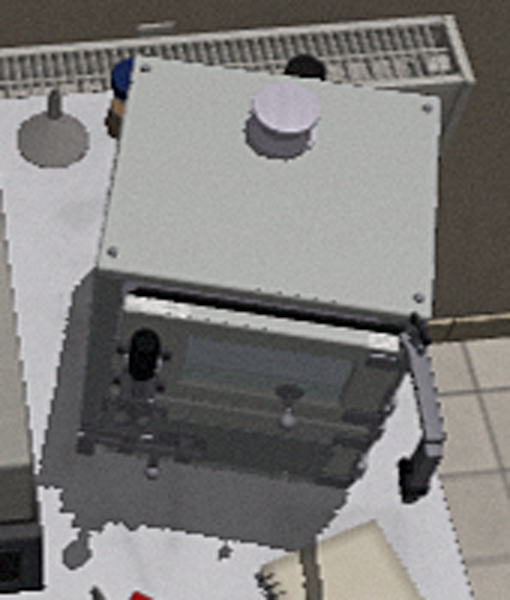

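Run:
```python
from h import *
from scipy.optimize import least_squares
from scipy.spatial.transform import Rotation as R
s=get_state();q=np.array(s["tool_rot"]);M=R.from_quat(q[[1,2,3,0]]).as_matrix();print("tool axes\n",M.round(3))
for n in("side","top"):
    W=np.load(f"{n}.npy");
    P=W[np.isfinite(W[...,0])]
    # knob cylinder
    k=P[(abs(P[:,0]-568)<22)&(abs(P[:,1]+157)<20)&(P[:,2]>228)&(P[:,2]<254)]
    f=least_squares(lambda c:np.hypot(*(k[:,:2]-c).T)-10,[568,-157],loss="soft_l1",f_scale=1.5)
    print(n,"knob",len(k),f.x,np.median(abs(f.fun)), P[(np.hypot(*(P[:,:2]-f.x).T)<8)&(P[:,2]>245)&(P[:,2]<270)][:,2].max())
    # roof edges in cabinet axes
    for yaw in(-16.4,):
        a=np.deg2rad(yaw);ex=np.array([np.cos(a),np.sin(a)]);ey=np.array([-ex[1],ex[0]])
        r=P[(abs(P[:,2]-250)<4)&(abs(P[:,0]-690)<200)&(abs(P[:,1]+270)<170)]
        X=r[:,:2]@ex;Y=r[:,:2]@ey
        print("X pct",np.percentile(X,[0,.5,2,98,99.5,100]).round(1),"Y",np.percentile(Y,[0,.5,2,98,99.5,100]).round(1))
        # stay points: above table front of cabinet near hinge
    o=np.array([695.8,-272.2])
    Lx=(P[:,:2]-o)@ex;Ly=(P[:,:2]-o)@ey
    st=(P[:,2]>160)&(P[:,2]<268)&(Lx<-135)&(Lx>-230)&(Ly<20)&(Ly>-200)
    print("stay",st.sum());Q=np.c_[Lx[st]+115,Ly[st]+105,P[st,2]]
    for zz in((160,200),(200,235),(235,268)):
        g=Q[(Q[:,2]>zz[0])&(Q[:,2]<zz[1])]
        if len(g):print(zz,len(g),g.mean(0).round(1),g.min(0).round(1),g.max(0).round(1))
    # obstacles near
    ob=P[(P[:,2]>60)&(P[:,0]<620)&(P[:,0]>250)&(P[:,1]>-140)&(P[:,1]<250)]
    print("obst",ob.min(0),ob.max(0)); hi=ob[ob[:,2]>200];print(hi.min(0),hi.max(0))
```

```text
tool axes
 [[ 0.     0.224 -0.975]
 [-0.    -0.975 -0.224]
 [-1.     0.    -0.   ]]
side knob 156 [ 571.48576108 -153.21257598] 0.7761441463202239 260.0830910452412
X pct [562.7 572.4 587.6 838.6 843.5 846.5] Y [-184.2 -179.1 -174.    47.4   51.9   56. ]
stay 909
(160, 200) 298 [-6.970e+01 -1.000e-01  1.838e+02] [-85.1 -21.2 160.9] [-20.3  79.9 199.8]
(200, 235) 295 [-76.6 -13.4 217.2] [-82.8 -18.  200.1] [-62.4   3.5 235. ]
(235, 268) 316 [-56.4  -8.8 244.7] [-83.5 -17.4 235.2] [-20.    7.3 248.7]
obst [ 403.36901133 -139.80128802   60.01729875] [619.99869322 249.98972187 584.95760595]
[559.31564584  35.27969942 201.6300865 ] [619.99869322 249.29310408 584.95760595]
top knob 66 [ 574.38679053 -152.41193905] 0.5864774077947548 261.88392568352776
X pct [563.7 585.6 650.3 844.6 848.  852.2] Y [-182.9 -171.1 -168.    53.4   56.9   58.2]
stay 410
(160, 200) 99 [-63.6  15.4 182.3] [-80.8 -17.5 163.5] [-23.1  83.2 198.7]
(200, 235) 103 [-73.7  -4.7 216.5] [-80.  -15.2 200.2] [-64.2   6.2 234.8]
(235, 268) 208 [-50.6  -3.5 244.2] [-79.  -14.6 235.3] [-20.2   8.9 248.6]
obst [ 407.91134615 -139.88106455   60.00941862] [619.99998051 249.9926298  713.67316334]
[563.4905998   38.11140442 200.01034917] [619.99998051 249.95278463 713.67316334]
```

```bash
python3 -m pendant '{"translation":[[0.3,0.3,1.6],[0.8,0.8,3],[1.7,1.8,4],[2.7,2.9,4],[3.7,4.1,4],[4.8,5.3,4],[5.9,6.5,4],[7,7.7,4],[8.1,8.9,4],[9.2,10.1,4],[10.3,11.3,4],[11.4,12.5,4]],"angular":[[0,0,-0.5],[0,0,-1],[0,0,-1.5],[0,0,-2],[0,0,-2.5],[0,0,-3],[0,0,-3.5],[0,0,-4],[0,0,-4.5],[0,0,-5],[0,0,-5.5],[0,0,-5.88]],"claw":[-1,-1,-1,-1,-1,-1,-1,-1,-1,-1,-1,-1]}' 60
```

```text
time: 2.3
position: [431.6, -319.4, 331.7]
tool_rot: [-0.102, 0.7, -0.102, -0.7]
wrist_force: [0.2, -0.7, -0.3]
width: 0.998
```

```bash
python3 -m pendant '{"translation":[[0.9,1.1,0],[1.9,2.3,0],[2.9,3.5,0],[3.9,4.7,0],[4.8,5.8,0],[5.4,6.4,0],[5.6,6.7,0],[5.6,6.7,0]],"angular":[[0,0,0],[0,0,0],[0,0,0],[0,0,0],[0,0,0],[0,0,0],[0,0,0],[0,0,0]],"claw":[-1,-1,-1,-1,-1,-1,-1,-1]}'
python3 - <<'E'
from h import *
from scipy.spatial.transform import Rotation as R
s=get_state();q=np.array(s["tool_rot"]);M=R.from_quat(q[[1,2,3,0]]).as_matrix();print(M.round(3),s["joint_pos"])
p=read_camera("wrist");cv2.imwrite("pics/w1.png",p["image"][:,:,::-1]);print(p["fx"],p["cx"],p["cy"],p["hand_eye"])
for q in("bolt_knob","hinge_axis","cabinet"):print(q,[(r["uv"],round(r["confidence"],2)) for r in look_for(q,p)[:2]])
np.savez("w1.npz",im=p["image"],z=p["range_z"],f=p["fx"],c=[p["cx"],p["cy"]],H=p["hand_eye"],M=M,t=np.array(s["position"]))
E
```

```text
time: 2.97
position: [571.6, -150.5, 331.3]
tool_rot: [-0.1, 0.7, -0.099, -0.7]
wrist_force: [-0.2, 0.3, 0.3]
width: 1.001
[[ 0.    -0.279 -0.96 ]
 [ 0.001 -0.96   0.279]
 [-1.    -0.001  0.   ]] [ 0.73774694  0.3534995  -0.68214796  1.57413962  0.22730739  1.29511302
 -1.82962921]
371.64829954431775 317.21109164999774 242.4018979379061 [[ 2.22985039e-04 -3.10317821e-01  9.50632842e-01 -1.42845397e+02]
 [ 9.99999823e-01  5.92967497e-04 -4.10007064e-05  7.47476228e-01]
 [-5.50971127e-04  9.50632683e-01  3.10317898e-01 -7.82241227e+01]
 [ 0.00000000e+00  0.00000000e+00  0.00000000e+00  1.00000000e+00]]
bolt_knob [([318.3, 237.6], 0.78)]
hinge_axis [([423.5, 101.9], 0.7), ([301.1, 278.7], 0.54)]
cabinet [([420.8, 100.4], 0.92)]
```

View pics/w1.png

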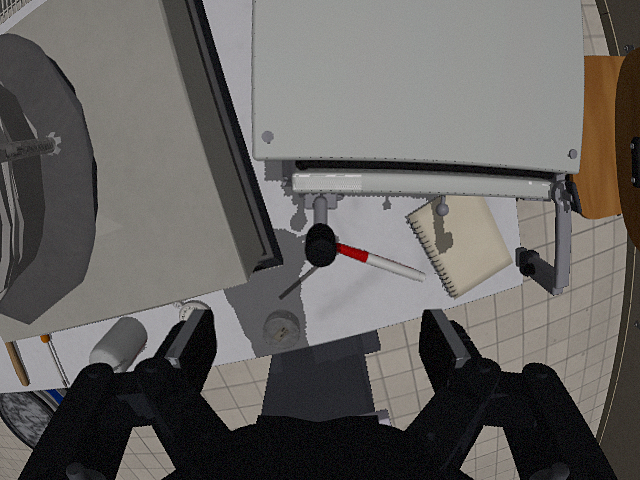

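The wrist view shows the knob cap at about (321,240), midway between the fingers. The hinge and wing screw are at (560,190), and the stay's end is at (530,262).

```bash
cat >> h.py <<'E'
def wcloud(d):
    v,u=np.mgrid[:480,:640];x=u-d["c"][0];y=v-d["c"][1];r=np.hypot(x,y)+1e-9;th=r/float(d["f"])
    z=d["z"].astype(float);k=np.tan(th)*z/r
    P=np.stack([x*k,y*k,z],-1);P[z<=0]=np.nan
    H=d["H"];T=P@H[:3,:3].T+H[:3,3];return T@d["M"].T+d["t"]
E
python3 - <<'E'
from h import *
from scipy.optimize import least_squares
d=np.load("w1.npz");W=wcloud(d);P=W[np.isfinite(W[...,0])]
for u,v in((321,232),(321,240),(321,250),(400,183),(560,186),(300,183),(530,262),(440,205)):print((u,v),W[v,u].round(1))
k=P[(abs(P[:,0]-570)<22)&(abs(P[:,1]+155)<20)&(P[:,2]>222)&(P[:,2]<256)]
f=least_squares(lambda c:np.hypot(*(k[:,:2]-c).T)-10,[568,-157],loss="soft_l1",f_scale=1.5);print(len(k),f.x,np.median(abs(f.fun)))
c=P[(np.hypot(*(P[:,:2]-f.x).T)<14)&(P[:,2]>252)&(P[:,2]<266)];print("cap",len(c),c.mean(0),c.min(0),c.max(0))
# roof edges
r=(abs(W[...,2]-250)<4)&(W[...,0]>550)&(W[...,1]>-420)&(W[...,1]<-120)
r=W[r][:,:2]; 
lf=P[(abs(P[:,2]-238)<3)&(P[:,0]>540)&(P[:,0]<650)&(P[:,1]<-150)&(P[:,1]>-345)]
vx,vy,x0,y0=cv2.fitLine(lf[:,:2].astype(np.float32),cv2.DIST_HUBER,0,.01,.01).ravel();print("leaf dir",np.degrees(np.arctan2(vy,vx)),x0,y0,len(lf),lf.min(0),lf.max(0))
ex=np.array([.9593,-.2823]);ey=np.array([.2823,.9593])
print(np.percentile(r@ex,[0,1]),np.percentile(r@ey,[0,.5,99.5,100]),np.percentile(lf[:,:2]@ex,[1,5,95,99]),np.percentile(lf[:,:2]@ey,[1,5,95,99]),"knob",f.x@ex,f.x@ey)
E
```

```text
(321, 232) [ 580.5 -156.3  243.9]
(321, 240) [ 579.6 -155.9  258.1]
(321, 250) [ 573.4 -154.2  258.1]
(400, 183) [ 596.8 -214.3  239. ]
(560, 186) [ 567.8 -331.6  246.8]
(300, 183) [ 614.  -152.   237.9]
(530, 262) [ 490.9 -324.3  201. ]
(440, 205) [ 553.8 -257.4  167.8]
452 [ 571.17996198 -153.11973736] 0.2597639213812215
cap 762 [ 572.60415563 -153.63420857  257.57029879] [ 562.20292899 -163.17955095  252.06920848] [ 581.62495143 -143.80129122  260.2903819 ]
leaf dir 73.94455 593.92737 -231.94911 6976 [ 556.89030917 -334.0919624   235.00068622] [ 627.7846243  -150.02035834  240.98494169]
[589.41829607 648.18181257] [-174.14506419 -170.15538566   55.11974255   56.85607618] [625.63241159 626.68471549 645.89625308 646.68543586] [-154.37848829 -143.88558419   21.13623445   27.56659699] knob 591.1586393868602 14.356339220133814
```

```bash
python3 -c "
from workcell import *;s=get_state();print(s['position'])"
python3 -m pendant '{"translation":[[0.06,0,-1.2],[0.06,0,-2.4],[0.06,0,-3.5],[0.06,0,-4.1],[0.06,0,-4.3],[0.06,0,-4.3],[0.06,0,-4.3]],"angular":[[0,0,0],[0,0,0],[0,0,0],[0,0,0],[0,0,0],[0,0,0],[0,0,0]],"claw":[-1,-1,-1,-1,-1,-1,-1]}'
python3 - <<'E'
from h import *
for n in("wrist","side"):
    p=read_camera(n);cv2.imwrite(f"pics/{n}3.png",p["image"][:,:,::-1])
E
```

```text
[ 569.48570267 -155.86134796  331.15571512]
time: 3.75
position: [572.2, -154.7, 224.7]
tool_rot: [-0.102, 0.7, -0.102, -0.699]
wrist_force: [0.4, -1.0, 0.4]
width: 0.998
```

View pics/wrist3.png

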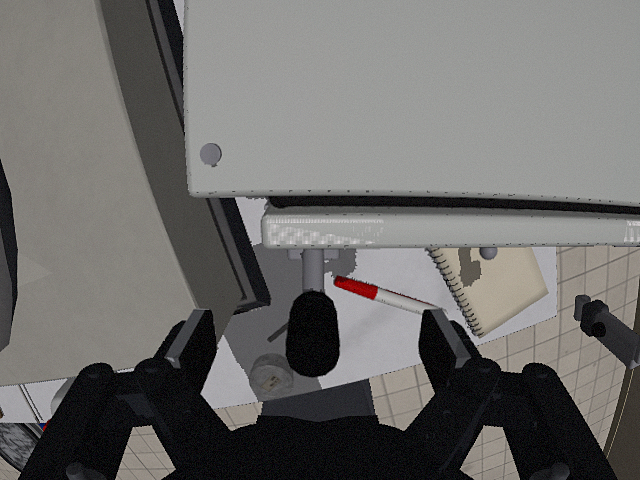

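View pics/side3.png

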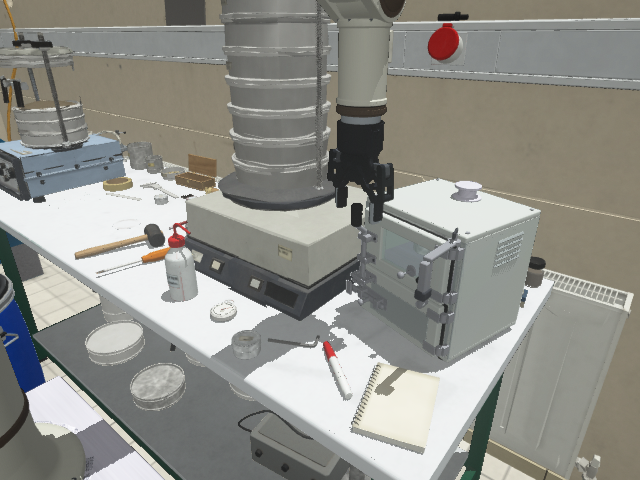

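Knob (313,333 in the wrist view) sits between the open pads. Closing.

```bash
python3 -m pendant '{"translation":[[0,0.04,0],[0,0.04,0],[0,0.04,0],[0,0.04,0],[0,0.04,0],[0,0.04,0],[0,0.04,0],[0,0.04,0]],"angular":[[0,0,0],[0,0,0],[0,0,0],[0,0,0],[0,0,0],[0,0,0],[0,0,0],[0,0,0]],"claw":[1,1,1,1,1,1,1,1]}' 70
python3 - <<'E'
from h import *
for n in("wrist","side"):
    p=read_camera(n);cv2.imwrite(f"pics/{n}4.png",p["image"][200:440,200:440,::-1] if n=="wrist" else cv2.resize(p["image"][130:330,270:500,::-1],None,fx=3,fy=3))
print(get_state()["wrist_force"],get_state()["width"])
E
```

```text
time: 4.52
position: [572.1, -152.5, 224.1]
tool_rot: [-0.101, 0.7, -0.101, -0.7]
wrist_force: [-0.6, -0.4, 3.0]
width: 0.218
[-1.73535543 -0.30405845  3.71917824] 0.21823777449891638
```

View pics/wrist4.png

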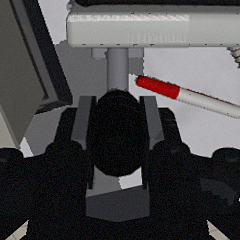

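View pics/side4.png

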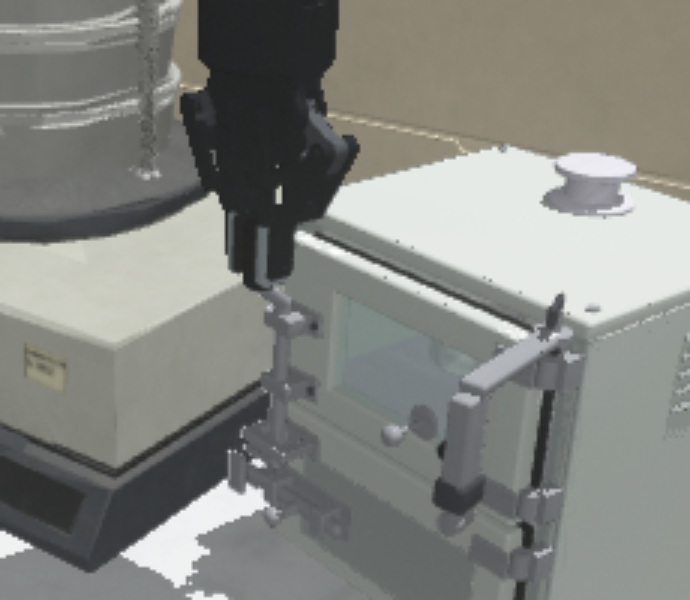

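```bash
python3 -m pendant '{"translation":[[0.08,-0.02,0],[0.15,-0.045,0],[0.23,-0.067,0],[0.23,-0.067,0],[0.23,-0.067,0],[0.23,-0.067,0]],"angular":[[0,0,0],[0,0,0],[0,0,0],[0,0,0],[0,0,0],[0,0,0]],"claw":[1,1,1,1,1,1]}'
python3 -c "
from workcell import *;s=get_state();print(s['position'],s['wrist_force'])"
```

```text
time: 5.12
position: [575.9, -152.8, 224.0]
tool_rot: [0.102, -0.698, 0.101, 0.701]
wrist_force: [-8.7, 3.4, 9.8]
width: 0.215
[ 575.89253038 -152.79198032  224.00668939] [-8.74702889  3.38284901  9.751832  ]
```

```bash
python3 -m pendant '{"translation":[[0.06,-0.02,0.04],[0.1,-0.03,0.06],[0.1,-0.03,0.06],[0.1,-0.03,0.06]],"angular":[[0,0,0],[0,0,0],[0,0,0],[0,0,0]],"claw":[1,1,1,1]}'
python3 - <<'E'
from h import *
for i in range(4):
    p=read_camera("side");s=get_state();print(s['position'],s['wrist_force'])
E
```

```text
time: 5.45
position: [576.9, -152.9, 224.1]
tool_rot: [0.102, -0.697, 0.101, 0.703]
wrist_force: [-9.8, 4.5, 4.9]
width: 0.215
[ 576.85248685 -152.91629657  224.10498518] [-10.42500759   4.79878283   4.83699901]
[ 576.85736004 -152.91999708  224.11515525] [-10.23408323   4.79883466   5.06708223]
[ 576.84145073 -152.92982892  224.1029124 ] [-10.11107733   4.74967564   5.10667788]
[ 576.85515239 -152.88948839  224.12304417] [-9.88145768  4.94806007  5.38358103]
```

```bash
python3 -m pendant '{"translation":[[0.08,-0.03,0.04],[0.16,-0.05,0.08],[0.16,-0.05,0.08],[0.16,-0.05,0.08]],"angular":[[0,0,0],[0,0,0],[0,0,0],[0,0,0]],"claw":[1,1,1,1]}'
python3 - <<'E'
from h import *
for i in range(2):
    p=read_camera("side");s=get_state();print(s['position'],s['wrist_force'])
E
```

```text
time: 5.98
position: [580.9, -153.6, 224.7]
tool_rot: [0.101, -0.697, 0.099, 0.703]
wrist_force: [-5.5, 4.0, -4.4]
width: 0.214
[ 580.91146971 -153.56534127  224.64708575] [-6.01655405  4.34426893 -4.19228456]
[ 580.93359582 -153.56941312  224.64066934] [-5.99151352  4.0216456  -3.46627336]
```

Run:
```python
from h import *
p=read_camera("wrist");cv2.imwrite("pics/w5.png",cv2.resize(p["image"][180:440,180:460,::-1],None,fx=2,fy=2))
p=read_camera("side");cv2.imwrite("pics/s5.png",cv2.resize(p["image"][170:330,320:500,::-1],None,fx=4,fy=4)[:600])
```

```text
(no output)
```

View pics/w5.png

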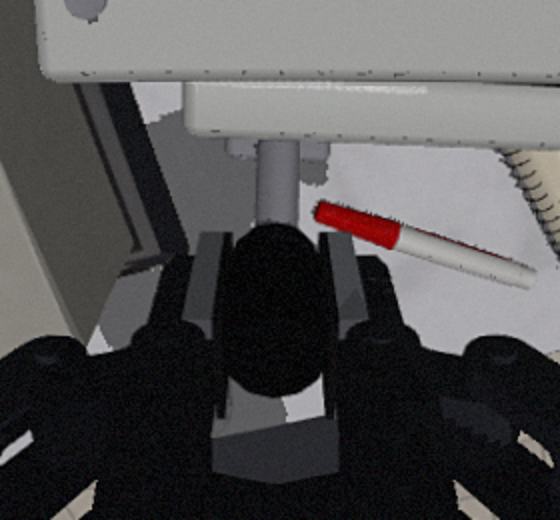

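View pics/s5.png

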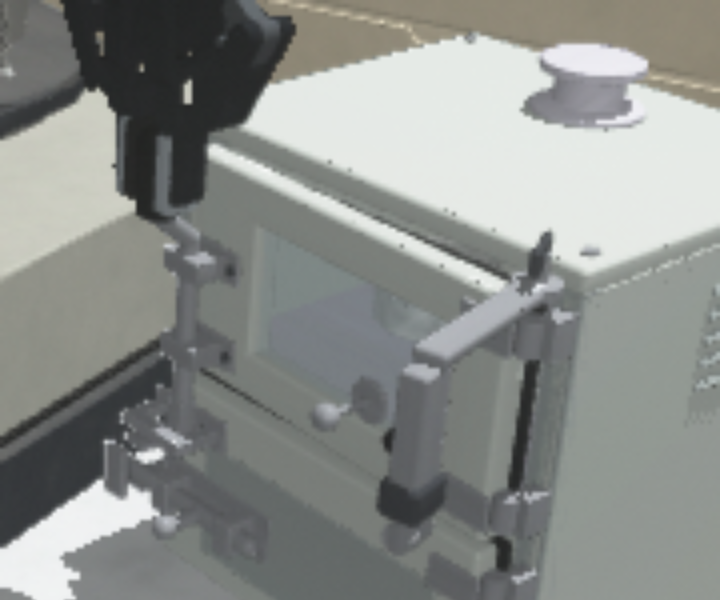

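The gap at the leaf's left side has closed (wrist view, row 82), so the upper half is pressed home. Trial lift of 6 mm, watching the force.

```bash
python3 -m pendant '{"translation":[[0.01,0,0.08],[0.02,0,0.16],[0.03,-0.01,0.24],[0.03,-0.01,0.32]],"angular":[[0,0,0],[0,0,0],[0,0,0],[0,0,0]],"claw":[1,1,1,1]}'
python3 - <<'E'
from h import *
for i in range(2):
    p=read_camera("side");s=get_state();print(s['position'],s['wrist_force'])
E
```

```text
time: 6.52
position: [581.2, -153.6, 232.4]
tool_rot: [0.1, -0.697, 0.099, 0.704]
wrist_force: [-7.3, 5.2, -4.2]
width: 0.216
[ 581.3372978  -153.62617425  232.88643979] [-8.48515553  4.21227902 -3.70962908]
[ 581.31741628 -153.62129158  232.85184639] [-8.13761056  4.5173336  -1.4650766 ]
```

```bash
python3 -m pendant '{"translation":[[0,0,0.15],[0,0,0.3],[0,0,0.45],[0,0,0.58],[0,0,0.7],[0,0,0.74],[0,0,0.74]],"angular":[[0,0,0],[0,0,0],[0,0,0],[0,0,0],[0,0,0],[0,0,0],[0,0,0]],"claw":[1,1,1,1,1,1,1]}'
python3 - <<'E'
from h import *
p=read_camera("side");s=get_state();print(s['position'],s['wrist_force'],s['joint_pos'])
cv2.imwrite("pics/s6.png",cv2.resize(p["image"][170:330,320:500,::-1],None,fx=4,fy=4)[:600])
p=read_camera("wrist");cv2.imwrite("pics/w6.png",cv2.resize(p["image"][180:440,180:460,::-1],None,fx=2,fy=2))
E
```

```text
time: 7.2
position: [581.4, -153.6, 251.4]
tool_rot: [0.1, -0.697, 0.099, 0.703]
wrist_force: [-8.0, 4.9, -0.5]
width: 0.212
[ 581.35714397 -153.61012958  251.37263018] [-7.90820357  5.1538184  -1.27878399] [ 0.7070053   0.44273403 -0.65620757  1.64258561  0.28611182  1.16461746
 -1.87300576]
```

View pics/s6.png

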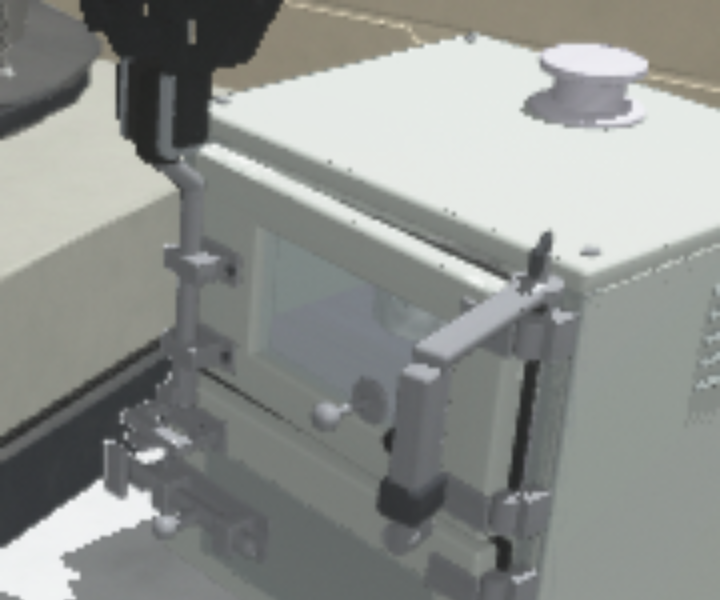

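View pics/w6.png

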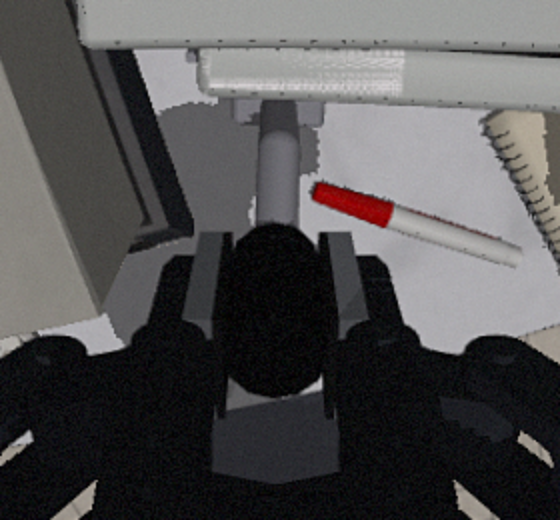

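```bash
cat > arc.py <<'E'
import numpy as np,sys
# arc.py cmdx cmdy th_from(cmd) th list ; base r0 at th=0 (door pressed home)
H=np.array([562,-335.8]);r0=np.array([19.4,182.2]);c=np.array([float(sys.argv[1]),float(sys.argv[2])]);t0=float(sys.argv[3])
for t in map(float,sys.argv[4:]):
    R=np.array([[np.cos(t),-np.sin(t)],[np.sin(t),np.cos(t)]]);p=H+R@r0
    print(t,p.round(1),((p-c)/25).round(2).tolist(),round(np.degrees(t-t0)/5,2))
E
python3 arc.py 585 -156.5 0 .02 .05 .08 .12 .16 .2 .24 .28 .32 .36 .4 .44
```

```text
0.02 [ 577.8 -153.2] [-0.29, 0.13] 0.23
0.05 [ 572.3 -152.9] [-0.51, 0.15] 0.57
0.08 [ 566.8 -152.6] [-0.73, 0.15] 0.92
0.12 [ 559.4 -152.6] [-1.02, 0.16] 1.38
0.16 [ 552.1 -152.8] [-1.32, 0.15] 1.83
0.2 [ 544.8 -153.4] [-1.61, 0.12] 2.29
0.24 [ 537.5 -154.2] [-1.9, 0.09] 2.75
0.28 [ 530.3 -155.3] [-2.19, 0.05] 3.21
0.32 [ 523.1 -156.7] [-2.48, -0.01] 3.67
0.36 [ 516.  -158.4] [-2.76, -0.08] 4.13
0.4 [ 508.9 -160.4] [-3.04, -0.16] 4.58
0.44 [ 501.9 -162.7] [-3.32, -0.25] 5.04
```

```bash
python3 -m pendant '{"translation":[[-0.29,0.13,0],[-0.51,0.15,0],[-0.73,0.15,0],[-1.02,0.16,0]],"angular":[[0,0,0.23],[0,0,0.57],[0,0,0.92],[0,0,1.38]],"claw":[1,1,1,1]}'
python3 - <<'E'
from h import *
p=read_camera("side");s=get_state();print(s['position'],s['wrist_force'],s['joint_pos'])
cv2.imwrite("pics/s7.png",cv2.resize(p["image"][170:330,320:500,::-1],None,fx=4,fy=4)[:600])
E
```

```text
time: 7.63
position: [557.4, -152.8, 252.2]
tool_rot: [0.06, -0.703, 0.059, 0.706]
wrist_force: [-3.7, -0.2, -3.4]
width: 0.216
[ 556.04267917 -152.86885665  252.22006604] [-5.63999295  0.27556376 -4.70037077] [ 0.75881001  0.39869551 -0.6900135   1.70638171  0.27518204  1.1412777
 -1.7459032 ]
```

View pics/s7.png

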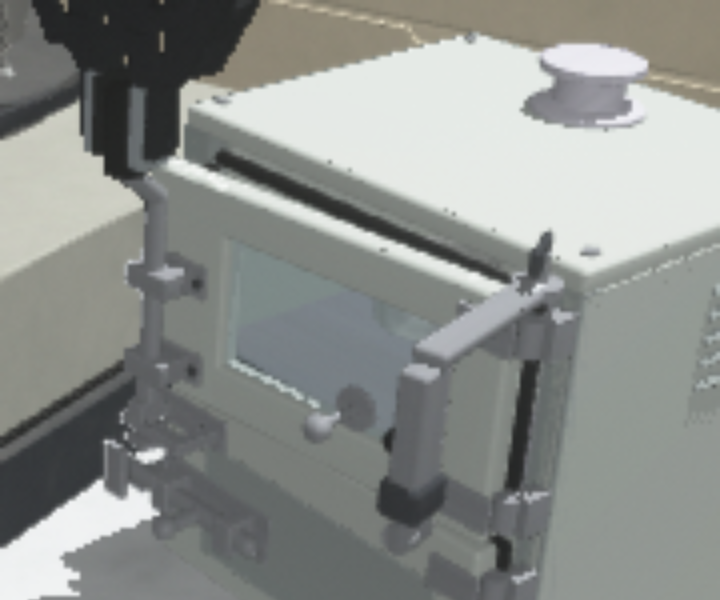

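```bash
python3 arc.py 559.5 -152.5 .12 .16 .22 .28 .34 .4 .46 .52 .58 .64 .7 .76 .82
```

```text
0.16 [ 552.1 -152.8] [-0.3, -0.01] 0.46
0.22 [ 541.2 -153.8] [-0.73, -0.05] 1.15
0.28 [ 530.3 -155.3] [-1.17, -0.11] 1.83
0.34 [ 519.5 -157.6] [-1.6, -0.2] 2.52
0.4 [ 508.9 -160.4] [-2.02, -0.32] 3.21
0.46 [ 498.5 -163.9] [-2.44, -0.46] 3.9
0.52 [ 488.3 -168. ] [-2.85, -0.62] 4.58
0.58 [ 478.4 -172.8] [-3.24, -0.81] 5.27
0.64 [ 468.8 -178.1] [-3.63, -1.02] 5.96
0.7 [ 459.5 -183.9] [-4.0, -1.26] 6.65
0.76 [ 450.5 -190.4] [-4.36, -1.51] 7.33
0.82 [ 442.  -197.3] [-4.7, -1.79] 8.02
```

The upper half swings away freely and the lower half is still shut. Continuing the arc.

```bash
python3 -m pendant '{"translation":[[-0.3,-0.01,0],[-0.73,-0.05,0],[-1.17,-0.11,0],[-1.6,-0.2,0],[-2.02,-0.32,0],[-2.44,-0.46,0],[-2.85,-0.62,0],[-3.24,-0.81,0],[-3.63,-1.02,0],[-4.0,-1.26,0],[-4.36,-1.51,0],[-4.7,-1.79,0]],"angular":[[0,0,0.46],[0,0,1.15],[0,0,1.83],[0,0,2.52],[0,0,3.21],[0,0,3.9],[0,0,4.58],[0,0,5.27],[0,0,5.96],[0,0,6.65],[0,0,7.33],[0,0,8.02]],"claw":[1,1,1,1,1,1,1,1,1,1,1,1]}'
python3 - <<'E'
from h import *
p=read_camera("side");s=get_state();print(s['position'],s['wrist_force'],s['joint_pos'])
cv2.imwrite("pics/s8.png",p["image"][:,:,::-1])
E
python3 arc.py 442 -197.25 .82 .86 .9 .94 .98 1.02 1.06 1.1 1.14 1.18 1.22 1.26 1.3
```

```text
time: 8.68
position: [440.4, -199.5, 252.4]
tool_rot: [-0.186, -0.682, -0.186, 0.683]
wrist_force: [2.7, -7.1, -12.3]
width: 0.214
[ 438.74375321 -201.14912708  252.34552286] [-0.73958786 -4.83261266 -6.07034558] [ 1.10836031  0.22805569 -0.83317684  1.92374353  0.19425658  1.07295769
 -0.84257307]
0.86 [ 436.6 -202.2] [-0.22, -0.2] 0.46
0.9 [ 431.3 -207.3] [-0.43, -0.4] 0.92
0.94 [ 426.3 -212.7] [-0.63, -0.62] 1.38
0.98 [ 421.5 -218.2] [-0.82, -0.84] 1.83
1.02 [ 416.9 -223.9] [-1.0, -1.07] 2.29
1.06 [ 412.5 -229.8] [-1.18, -1.3] 2.75
1.1 [ 408.4 -235.9] [-1.34, -1.54] 3.21
1.14 [ 404.5 -242.1] [-1.5, -1.79] 3.67
1.18 [ 400.9 -248.5] [-1.64, -2.05] 4.13
1.22 [ 397.6 -255. ] [-1.78, -2.31] 4.58
1.26 [ 394.5 -261.6] [-1.9, -2.57] 5.04
1.3 [ 391.6 -268.4] [-2.01, -2.84] 5.5
```

View pics/s8.png

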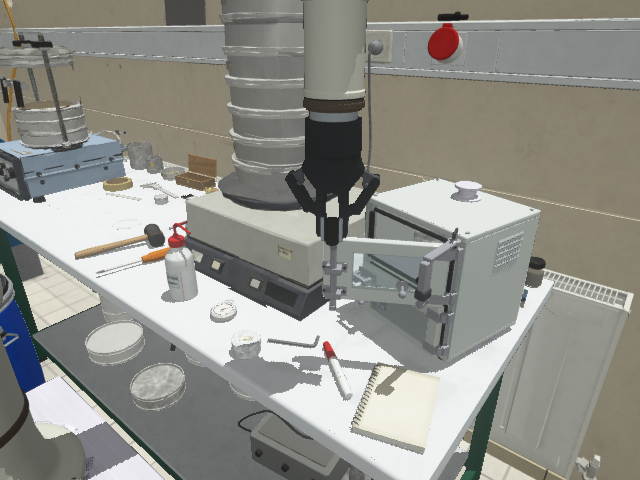

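```bash
python3 -m pendant '{"translation":[[-0.22,-0.2,0],[-0.43,-0.4,0],[-0.63,-0.62,0],[-0.82,-0.84,0],[-1.0,-1.07,0],[-1.18,-1.3,0],[-1.34,-1.54,0]],"angular":[[0,0,0.46],[0,0,0.92],[0,0,1.38],[0,0,1.83],[0,0,2.29],[0,0,2.75],[0,0,3.21]],"claw":[1,1,1,1,1,1,1]}'
python3 - <<'E'
from h import *
p=read_camera("side");s=get_state();print(s['position'],s['wrist_force'],s['joint_pos'])
H=np.array([562,-335.8]);r=np.array(s['position'][:2])-H;print(np.hypot(*r),np.arctan2(r[1],r[0])-np.arctan2(182.2,19.4)-.04)
E
python3 arc.py 408.5 -235.75 1.1 1.13 1.16 1.19 1.22 1.25 1.28 1.31 1.34 1.37 1.4
```

```text
time: 9.32
position: [408.1, -238.0, 252.5]
tool_rot: [0.28, 0.65, 0.278, -0.649]
wrist_force: [6.1, -6.2, -17.5]
width: 0.211
[ 407.20237621 -239.37161042  252.44291123] [  5.44691524  -6.79627693 -14.35734581] [ 1.24115553  0.20499852 -0.85525088  1.94808836  0.17786255  1.06304537
 -0.44904757]
182.37526873881947 1.0797622451294977
1.13 [ 405.5 -240.5] [-0.12, -0.19] 0.34
1.16 [ 402.7 -245.3] [-0.23, -0.38] 0.69
1.19 [ 400.1 -250.1] [-0.34, -0.57] 1.03
1.22 [ 397.6 -255. ] [-0.44, -0.77] 1.38
1.25 [ 395.2 -259.9] [-0.53, -0.97] 1.72
1.28 [ 393. -265.] [-0.62, -1.17] 2.06
1.31 [ 391.  -270.1] [-0.7, -1.37] 2.41
1.34 [ 389.1 -275.2] [-0.78, -1.58] 2.75
1.37 [ 387.3 -280.5] [-0.85, -1.79] 3.09
1.4 [ 385.7 -285.7] [-0.91, -2.0] 3.44
```

```bash
cat > st.py <<'E'
from h import *
s=get_state();H=np.array([562,-335.8]);r=np.array(s['position'][:2])-H;f=np.array(s['wrist_force']);ph=np.arctan2(r[1],r[0])
print(np.round(s['position'],1),f.round(1),"rad",np.hypot(*r).round(1),"theta",round(ph-np.arctan2(182.2,19.4)-.04,3),"Ftan",(-np.sin(ph)*f[0]+np.cos(ph)*f[1]).round(1),"Frad",(np.cos(ph)*f[0]+np.sin(ph)*f[1]).round(1))
E
python3 -m pendant '{"translation":[[-0.12,-0.19,-0.03],[-0.23,-0.38,-0.06],[-0.34,-0.57,-0.06],[-0.44,-0.77,-0.06]],"angular":[[0,0,0.34],[0,0,0.69],[0,0,1.03],[0,0,1.38]],"claw":[1,1,1,1]}';python3 st.py
python3 arc.py 397.5 -255 1.22 1.24 1.26 1.28 1.3 1.32 1.34 1.36 1.38 1.4 1.42
```

```text
time: 9.7
position: [397.7, -256.9, 252.3]
tool_rot: [0.318, 0.632, 0.317, -0.631]
wrist_force: [1.9, -4.6, -5.6]
width: 0.212
[ 397.7 -256.9  252.3] [ 1.9 -4.6 -5.6] rad 182.3 theta 1.189 Ftan 3.4 Frad -3.7
1.24 [ 396.  -258.3] [-0.06, -0.13] 0.23
1.26 [ 394.5 -261.6] [-0.12, -0.26] 0.46
1.28 [ 393. -265.] [-0.18, -0.4] 0.69
1.3 [ 391.6 -268.4] [-0.23, -0.53] 0.92
1.32 [ 390.3 -271.8] [-0.29, -0.67] 1.15
1.34 [ 389.1 -275.2] [-0.34, -0.81] 1.38
1.36 [ 387.9 -278.7] [-0.38, -0.95] 1.6
1.38 [ 386.8 -282.2] [-0.43, -1.09] 1.83
1.4 [ 385.7 -285.7] [-0.47, -1.23] 2.06
1.42 [ 384.8 -289.2] [-0.51, -1.37] 2.29
```

```bash
python3 -m pendant '{"translation":[[-0.08,-0.13,0],[-0.13,-0.27,0],[-0.18,-0.4,0],[-0.2,-0.44,0]],"angular":[[0,0,0.23],[0,0,0.46],[0,0,0.69],[0,0,0.8]],"claw":[1,1,1,1]}';python3 st.py
```

```text
time: 10.03
position: [393.4, -266.2, 252.3]
tool_rot: [0.34, 0.621, 0.34, -0.619]
wrist_force: [4.4, 0.9, -5.7]
width: 0.215
[ 393.4 -266.2  252.3] [ 4.4  0.9 -5.7] rad 182.4 theta 1.246 Ftan -2.5 Frad -3.7
```

```bash
python3 arc.py 392.5 -266 1.286 1.32 1.35 1.38 1.41 1.44 1.47 1.5 1.53 1.56 1.59 1.62; python3 -m pendant '{"translation":[[-0.08,-0.2,0],[-0.14,-0.36,0],[-0.2,-0.52,0],[-0.2,-0.52,0]],"angular":[[0,0,0.34],[0,0,0.6],[0,0,0.9],[0,0,0.9]],"claw":[1,1,1,1]}';python3 st.py
```

```text
1.32 [ 390.3 -271.8] [-0.09, -0.23] 0.39
1.35 [ 388.5 -277. ] [-0.16, -0.44] 0.73
1.38 [ 386.8 -282.2] [-0.23, -0.65] 1.08
1.41 [ 385.3 -287.5] [-0.29, -0.86] 1.42
1.44 [ 383.9 -292.8] [-0.34, -1.07] 1.76
1.47 [ 382.7 -298.2] [-0.39, -1.29] 2.11
1.5 [ 381.6 -303.6] [-0.43, -1.5] 2.45
1.53 [ 380.7 -309. ] [-0.47, -1.72] 2.8
1.56 [ 380.  -314.4] [-0.5, -1.94] 3.14
1.59 [ 379.5 -319.9] [-0.52, -2.16] 3.48
1.62 [ 379.1 -325.4] [-0.54, -2.38] 3.83
time: 10.37
position: [388.5, -279.7, 252.3]
tool_rot: [0.365, 0.607, 0.363, -0.605]
wrist_force: [4.5, -2.6, -7.8]
width: 0.216
[ 388.5 -279.7  252.3] [ 4.5 -2.6 -7.8] rad 182.3 theta 1.324 Ftan 1.1 Frad -5.1
```

```bash
python3 arc.py 387.5 -279 1.362 1.38 1.4 1.42 1.44 1.46 1.48 1.5; python3 -m pendant '{"translation":[[-0.03,-0.12,0],[-0.07,-0.26,0],[-0.1,-0.4,0],[-0.1,-0.4,0],[-0.1,-0.4,0]],"angular":[[0,0,0.2],[0,0,0.42],[0,0,0.65],[0,0,0.65],[0,0,0.65]],"claw":[1,1,1,1,1]}';python3 st.py
```

```text
1.38 [ 386.8 -282.2] [-0.03, -0.13] 0.21
1.4 [ 385.7 -285.7] [-0.07, -0.27] 0.44
1.42 [ 384.8 -289.2] [-0.11, -0.41] 0.66
1.44 [ 383.9 -292.8] [-0.14, -0.55] 0.89
1.46 [ 383.1 -296.4] [-0.18, -0.69] 1.12
1.48 [ 382.3 -300. ] [-0.21, -0.84] 1.35
1.5 [ 381.6 -303.6] [-0.23, -0.98] 1.58
time: 10.78
position: [385.3, -290.7, 252.3]
tool_rot: [-0.382, -0.596, -0.38, 0.596]
wrist_force: [4.5, -5.4, -9.9]
width: 0.214
[ 385.3 -290.7  252.3] [ 4.5 -5.4 -9.9] rad 182.4 theta 1.387 Ftan 4.1 Frad -5.8
```

```bash
python3 - <<'E'
from h import *
p=read_camera("side");cv2.imwrite("pics/s9.png",cv2.resize(p["image"][170:370,300:530,::-1],None,fx=3,fy=3))
p=read_camera("wrist");cv2.imwrite("pics/w9.png",p["image"][:,:,::-1])
p=read_camera("top");cv2.imwrite("pics/t9.png",p["image"][100:350,300:500,::-1].repeat(2,0).repeat(2,1))
E
python3 st.py
```

```text
[ 385.4 -290.4  252.3] [ 5.2 -4.6 -8.4] rad 182.4 theta 1.385 Ftan 3.1 Frad -6.2
```

View pics/s9.png

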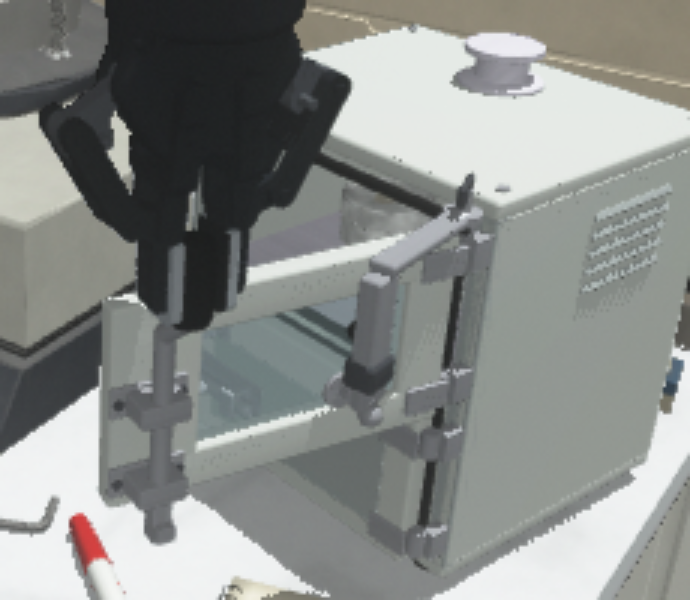

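View pics/w9.png

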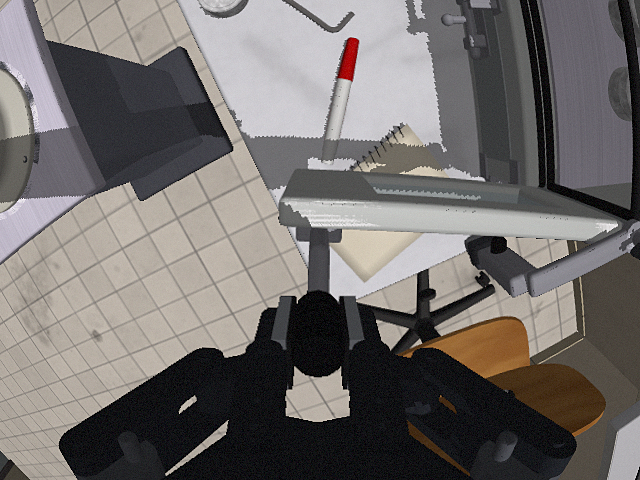

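View pics/t9.png

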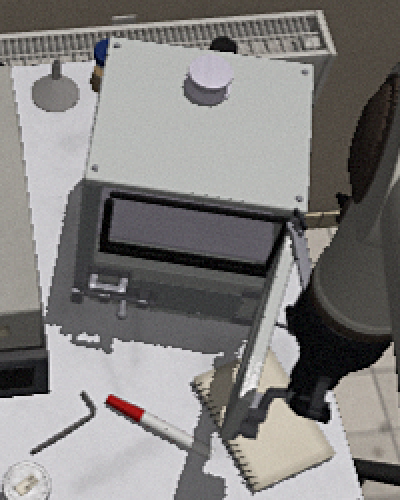

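```bash
python3 arc.py 385 -289 1.42 1.44 1.46 1.48 1.5 1.52 1.54; python3 -m pendant '{"translation":[[-0.03,-0.14,0],[-0.06,-0.28,0],[-0.06,-0.28,0],[-0.06,-0.28,0]],"angular":[[0,0,0.2],[0,0,0.45],[0,0,0.45],[0,0,0.45]],"claw":[1,1,1,1]}';python3 st.py
```

```text
1.44 [ 383.9 -292.8] [-0.04, -0.15] 0.23
1.46 [ 383.1 -296.4] [-0.08, -0.29] 0.46
1.48 [ 382.3 -300. ] [-0.11, -0.44] 0.69
1.5 [ 381.6 -303.6] [-0.13, -0.58] 0.92
1.52 [ 381.  -307.2] [-0.16, -0.73] 1.15
1.54 [ 380.5 -310.8] [-0.18, -0.87] 1.38
time: 11.27
position: [383.7, -297.8, 252.3]
tool_rot: [-0.394, -0.588, -0.392, 0.588]
wrist_force: [5.0, -5.6, -9.6]
width: 0.211
[ 383.7 -297.8  252.3] [ 5.  -5.6 -9.6] rad 182.3 theta 1.427 Ftan 4.4 Frad -6.1
```

```bash
python3 -m pendant '{"translation":[[-0.03,-0.14,0],[-0.06,-0.28,0],[-0.06,-0.28,0],[-0.06,-0.28,0]],"angular":[[0,0,0.2],[0,0,0.45],[0,0,0.45],[0,0,0.45]],"claw":[1,1,1,1]}';python3 st.py
```

```text
time: 11.6
position: [382.6, -303.5, 252.3]
tool_rot: [0.405, 0.581, 0.404, -0.58]
wrist_force: [5.5, -1.7, -6.8]
width: 0.211
[ 382.6 -303.5  252.3] [ 5.5 -1.7 -6.8] rad 182.3 theta 1.459 Ftan 0.7 Frad -5.7
```

```bash
python3 -m pendant '{"translation":[[-0.02,-0.07,0],[-0.04,-0.15,0],[-0.04,-0.15,0],[-0.04,-0.15,0]],"angular":[[0,0,0.1],[0,0,0.22],[0,0,0.22],[0,0,0.22]],"claw":[1,1,1,1]}';python3 st.py;  python3 -m pendant '{"translation":[[-0.02,-0.07,0],[-0.03,-0.15,0],[-0.03,-0.15,0],[-0.03,-0.15,0]],"angular":[[0,0,0.1],[0,0,0.22],[0,0,0.22],[0,0,0.22]],"claw":[1,1,1,1]}';python3 st.py
```

```text
time: 11.93
position: [382.0, -307.0, 252.3]
tool_rot: [0.41, 0.577, 0.409, -0.576]
wrist_force: [5.1, -1.7, -8.4]
width: 0.216
[ 382.  -307.   252.3] [ 5.1 -1.7 -8.4] rad 182.3 theta 1.478 Ftan 0.9 Frad -5.3
time: 12.27
position: [381.5, -310.5, 252.3]
tool_rot: [0.416, 0.573, 0.415, -0.572]
wrist_force: [6.6, -1.0, -7.3]
width: 0.213
[ 381.5 -310.5  252.3] [ 6.6 -1.  -7.3] rad 182.3 theta 1.498 Ftan 0.0 Frad -6.7
```

```bash
python3 -m pendant '{"translation":[[-0.02,-0.15,0],[-0.03,-0.3,0],[-0.03,-0.3,0],[-0.03,-0.3,0]],"angular":[[0,0,0.22],[0,0,0.45],[0,0,0.45],[0,0,0.45]],"claw":[1,1,1,1]}';python3 st.py
python3 - <<'E'
from h import *
p=read_camera("side");cv2.imwrite("pics/s10.png",cv2.resize(p["image"][170:370,300:530,::-1],None,fx=3,fy=3))
E
```

```text
time: 12.6
position: [381.0, -314.3, 252.3]
tool_rot: [0.426, 0.565, 0.428, -0.562]
wrist_force: [4.8, 8.7, -1.4]
width: 0.213
[ 381.  -314.3  252.3] [ 4.8  8.7 -1.4] rad 182.3 theta 1.519 Ftan -9.2 Frad -3.7
```

View pics/s10.png

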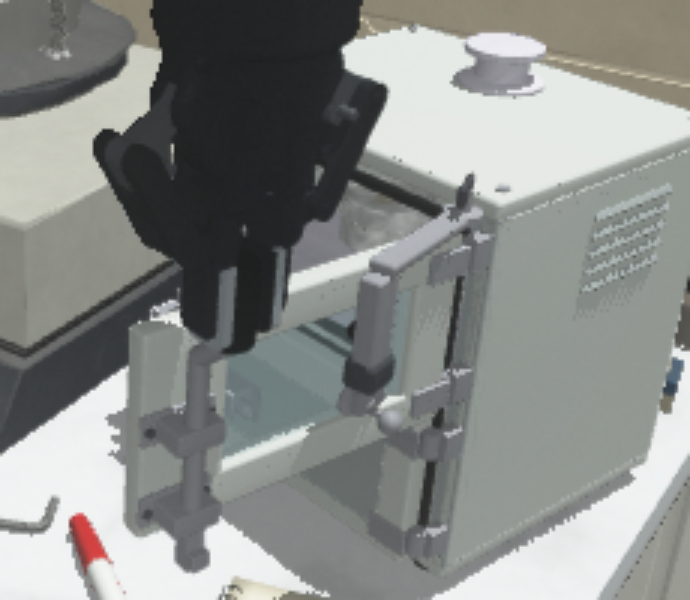

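```bash
python3 -m pendant '{"translation":[[0,-0.1,0],[-0.01,-0.2,0],[-0.01,-0.2,0]],"angular":[[0,0,0],[0,0,0.1],[0,0,0.1]],"claw":[1,1,1]}';python3 st.py
```

```text
time: 12.9
position: [380.8, -316.1, 252.0]
tool_rot: [0.427, 0.563, 0.433, -0.559]
wrist_force: [2.2, 17.7, 2.0]
width: 0.213
[ 380.8 -316.1  252. ] [ 2.2 17.7  2. ] rad 182.3 theta 1.529 Ftan -17.8 Frad -0.3
```

```bash
python3 -m pendant '{"translation":[[0.01,0.15,0],[0.01,0.28,0],[0.01,0.28,0]],"angular":[[0,0,0],[0,0,-0.1],[0,0,-0.1]],"claw":[1,1,1]}';python3 st.py
python3 -m pendant '{"translation":[[0,0,0],[0,0,0],[0,0,0],[0,0,0],[0,0,0],[0,0,0]],"angular":[[0,0,0],[0,0,0],[0,0,0],[0,0,0],[0,0,0],[0,0,0]],"claw":[0.1,-0.1,-0.2,-0.2,-0.2,-0.2]}';python3 st.py
python3 - <<'E'
from h import *
p=read_camera("wrist");cv2.imwrite("pics/w11.png",p["image"][:,:,::-1])
E
```

```text
time: 13.15
position: [380.9, -313.1, 252.4]
tool_rot: [0.427, 0.564, 0.428, -0.562]
wrist_force: [5.4, 6.3, -3.8]
width: 0.213
[ 380.9 -313.1  252.4] [ 5.4  6.3 -3.8] rad 182.5 theta 1.512 Ftan -6.9 Frad -4.6
time: 13.65
position: [379.3, -316.2, 252.4]
tool_rot: [-0.426, -0.564, -0.426, 0.564]
wrist_force: [0.0, -0.9, 0.7]
width: 0.602
[ 379.3 -316.2  252.4] [ 0.  -0.9  0.7] rad 183.7 theta 1.53 Ftan 0.9 Frad -0.1
```

View pics/w11.png

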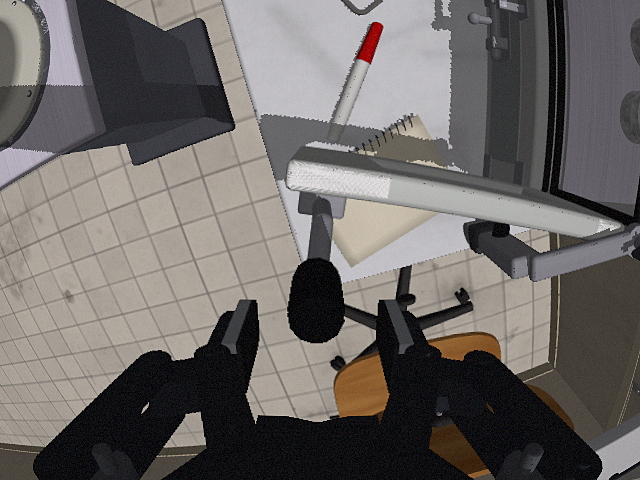

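Released: knob at (317,300) is clear of both pads. Lifting away.

```bash
python3 -m pendant '{"translation":[[0,0,0.5],[0,0,1.5],[0,0,3],[0,0,4],[0,-1,4],[0,-2,4],[0,-3.4,4],[0,-4.8,4],[0,-6,4],[0,-6,4]],"angular":[[0,0,0],[0,0,0],[0,0,0],[0,0,0],[0,0,0],[0,0,0],[0,0,0],[0,0,0],[0,0,0],[0,0,0]],"claw":[-0.2,-0.2,-0.2,-0.2,-0.2,-0.2,-0.2,-0.2,-0.2,-0.2]}';python3 st.py
python3 - <<'E'
from h import *
p=read_camera("side");cv2.imwrite("pics/s12.png",p["image"][:,:,::-1])
p=read_camera("top");cv2.imwrite("pics/t12.png",p["image"][100:400,250:550,::-1].repeat(2,0).repeat(2,1))
E
```

```text
time: 14.53
position: [376.6, -473.1, 351.7]
tool_rot: [-0.424, -0.566, -0.424, 0.566]
wrist_force: [-1.0, -0.7, -0.1]
width: 0.603
[ 376.6 -473.1  351.7] [-1.  -0.7 -0.1] rad 230.7 theta -4.009 Ftan -0.0 Frad 1.2
```

View pics/s12.png

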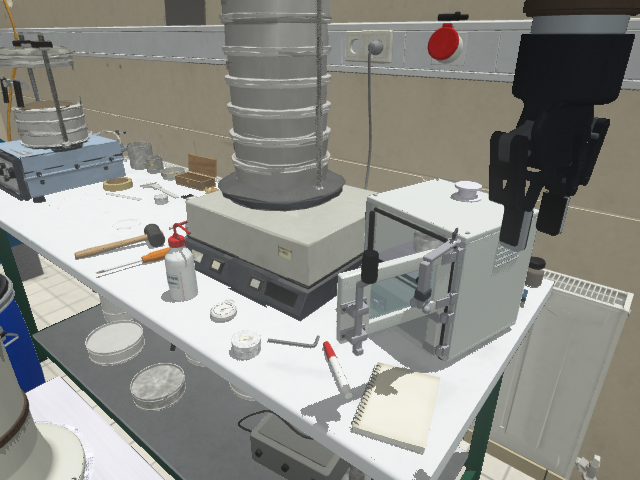

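View pics/t12.png

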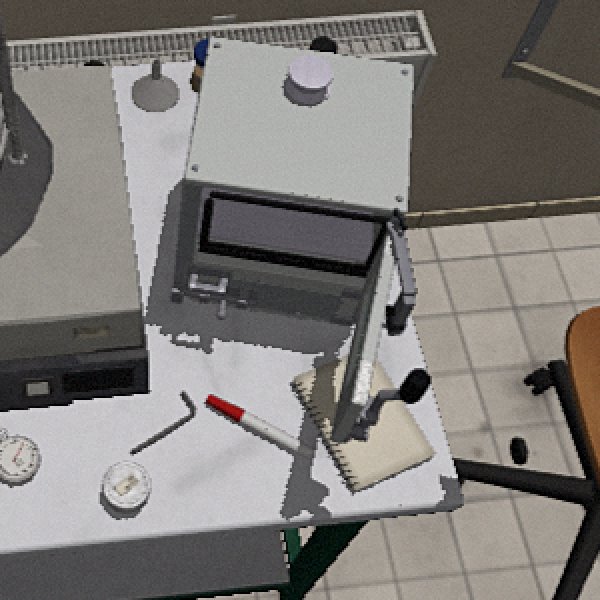

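```bash
cat > k.py <<'E'
from h import *
from scipy.optimize import least_squares
p=read_camera("side");W=cloud(p);P=W[np.isfinite(W[...,0])]
k=P[(abs(P[:,0]-388)<30)&(abs(P[:,1]+310)<40)&(P[:,2]>252)&(P[:,2]<284)]
f=least_squares(lambda c:np.hypot(*(k[:,:2]-c).T)-10,[390,-310],loss="soft_l1",f_scale=1.5)
r=f.x-[562,-335.8];print(len(k),f.x,np.hypot(*r),"theta",np.arctan2(r[1],r[0])-np.arctan2(182.4,10),k[:,2].max())
print([(q,[(r["uv"],round(r["confidence"],2)) for r in look_for(q,p)[:1]]) for q in("lower_bolt","staple","pen_1","notebook_1","hex_key","sample_tin")])
E
python3 k.py; python3 -m pendant '{"translation":[[0,0,0],[0,0,0],[0,0,0],[0,0,0],[0,0,0],[0,0,0],[0,0,0],[0,0,0],[0,0,0],[0,0,0]],"angular":[[0,0,0],[0,0,0],[0,0,0],[0,0,0],[0,0,0],[0,0,0],[0,0,0],[0,0,0],[0,0,0],[0,0,0]],"claw":[-0.2,-0.2,-0.2,-0.2,-0.2,-0.2,-0.2,-0.2,-0.2,-0.2]}'; python3 k.py
```

```text
389 [ 381.73864987 -301.71387747] 183.45576606077267 theta 1.4386798526715436 283.9787735415405
[('lower_bolt', []), ('staple', []), ('pen_1', [([338.2, 367.4], 0.69)]), ('notebook_1', []), ('hex_key', [([245.1, 344.6], 0.58)]), ('sample_tin', [([247.1, 344.8], 0.96)])]
time: 15.82
position: [379.6, -465.9, 352.3]
tool_rot: [0.426, 0.564, 0.426, -0.564]
wrist_force: [0.8, -0.6, -0.8]
width: 0.6
386 [ 381.73218282 -301.76796513] 183.45207904990656 theta 1.4389761013697857 283.8127286595311
[('lower_bolt', []), ('staple', []), ('pen_1', [([337.5, 369.2], 0.68)]), ('notebook_1', [([400.5, 403.7], 0.83)]), ('hex_key', [([296.3, 343.4], 0.49)]), ('sample_tin', [([246.0, 345.6], 0.66)])]
```

```bash
python3 -c "
from workcell import *;print(job_done())"
```

```text
the job is handed in; nothing more can be done
None
```

The upper half of the door is open and held by the stay on its own. I handed the job in at about 16 s of the 43 s allowed.

- **Bolt:** I pressed the half home against the seal (about 10 N) and drew the bolt up about 27 mm. It rose freely, with only about 4 N of resistance.
- **Opening:** I swung the half round on its hinge until the force rose to about 18 N at roughly 1.52 rad, which I took as the hard stop. I then let go and backed the arm away.
- **Held open:** The half settled at 1.44 rad, about 0.08 short of that stop, which fits the roller having dropped behind the stud. Measured about 1 s apart with nothing touching it, the angle did not change (1.4387, then 1.4390).
- **Lower half and surroundings:** In the last pictures the lower half looks shut and the things standing around look unmoved. The arm did not touch any of them.

**Doubtful checks:**
- **Lower bolt and staple:** The network did not find either in the final side view, so I judged the lower half only by eye.
- **Hex key:** The network's positions for it in the last two looks disagreed, and one of them lay on the tin. The picture shows it where it was.
- **Pressing in:** The tool moved about 9 mm although the half has only 7 mm of travel, so the pads probably slid 1–2 mm on the knob. The grip held.

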